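Clamp a jar in the lid press until the slip-clutch knob clicks

ROBOT

A 6-joint arm with a two-finger parallel gripper is mounted at the origin on a cart in front of the work surface, level with it; the furniture and walls round the work are solid. World frame = base frame: x ahead of the robot, y to its left, z up, the work surface at z = 0. Lengths are in m, angles in degrees, forces in N, time in s.
With the tool pointing down it reaches from about 0.35 to 0.875 m from the base axis. Payload 4.2 kg.
Tool frame: the origin (TCP) lies midway between the tips of the shut fingers; the grasp point (between the pads) lies 19 mm behind it; z points along the fingers, y is the line along which they close (so a half turn about z gives the same grasp; the last joint's range is limited). The gripper opens to 87 mm and grips with 3 to 60 N. Pads are 19 mm wide; open, the fingers measure 117 mm over their backs; the gripper's body (75 mm by 190 mm) begins 51 mm behind the grasp point.
Start: joints at [-58.293, 22.042, 0.453, 0, -68.411, -14.817], TCP at [0.182, -0.598, 0.223] pointing down, gripper open.
Joint ranges: [-179.83, 179.83], [-69.29, 118.12], [-61.27, 80.66], [-181.25, 117.63], [-171.15, -9.14], [-177.46, 177.46]. Speed limits (degrees/s): [159.86, 159.86, 180, 180, 180, 180].

INTERFACE

Orientations are given as [roll, pitch, yaw] about the fixed x, y, z axes, in that order (R = Rz(yaw) Ry(pitch) Rx(roll)).
In Python, from workcell import env gives the robot as it stands. The module is installed in compiled form; this text tells all that it offers. Calls block until the motion is done:
- env.goto(position, orientation): joint-space move of the TCP to a pose.
- env.move_straight(position, rotation=None, rate=0.15, force_limit=None): straight line of the TCP; rotation=None keeps the orientation; rate is the mean speed in m/s. With force_limit (N) it stops when the force on the tool has changed by that much, and returns True; else False.
- env.set_joints(angles): joint-space move.
- env.gripper_to(opening, grasp_force=None): opening from 0.0 (shut) to 1.0 (fully open); grasp_force is the grip in N (None keeps the last); returns when the fingers have stopped.
- env.dwell(seconds).
- env.inverse_kinematics(position, orientation): joint angles nearest the present ones, or None.
- env.read_state(): the state.
- env.grab_frame(name): name is "side" or "top" or "wrist"; returns a dict with "image" (384x512x3 uint8, blue, green, red), "fx", "fy", "cx", "cy" (pixels), "position" and "orientation" of the camera in the world. Camera axes: x right, y up, looking along -z (the intrinsics and any distortion apply to the point x, -y, -z); pixel columns grow to the right and rows downward; lengths in m; the calibration is good to about 2 mm. A picture is of the moment at which its call begins. There is no depth.
A pose or a line that the arm cannot do raises env.Unreachable and nothing moves.
- env.close_job(): hands the job in; it is judged then, once.
Trained networks look in a picture, given as the dict that the camera call returned (one of the last four; its "shot" number tells which), for a name from the list of things; names that differ only in an ending like _2 or _b are one class to them, and where a whole thing is asked for, a point or a joint stands for the part that bears it (a point fixed in the world has none). Each returns a list of dicts, best first, with "score" (0 to 1); they miss things now and then, are a little off and sometimes report something else, mostly with a low value. They report only what shows in the picture. A call takes as long as a camera call. They do not tell look-alikes from the thing itself.
- env.search_frame(picture, thing): "xyz" ([x, y, z] in m, in world coordinates, good to about 4 mm: the middle of the surface that is visible of it).
- env.trace(picture, thing): "mask" (384x512 bool, what is visible of it).
The state is a dict: "clock": time; "joint_positions": joint angles; "qvel": joint speeds; "joint_torque": joint torques, N m; "position": TCP position; "tool_rot": TCP orientation; "force": force on the tool from outside, world axes, zero at the start; "wrist_torque": the same for the moment, N m; "opening": opening from 0.0 (shut) to 1.0 (fully open); "finger_force": force on a finger pad.
Only numpy, scipy, OpenCV 4.12 (cv2) and the standard library are available. Lean on these libraries where they do the work, as an engineer would, in place of code of your own. Each camera call takes 0.05 s, during which the arm holds its last target. There are 200 camera calls.

TASK

Stand the olive jar upright in the round seat of the lid press, then swing the red arm fully home over the jar by pushing lightly against the side of its black handle (do not grip the handle), easing the arm onto its rigid stop without ramming it. Then turn the knurled knob clockwise until the foot is pressed down on the jar's lid and the slip clutch gives way with two or three clicks (four at the very most), and leave the jar clamped.

Things in the scene. Friction and masses are not known exactly. Their poses are not given: they have to be found in the camera images.
- jar: Glass olive jar with a green screw lid, upright, 84 mm tall, 66 mm in diameter (lid 63 mm), about 0.25 kg, loose. Origin at the centre of its underside, z up. It may be gripped across the glass 55 mm above its underside.
- press: Lid press, fixed on the worktop: dark wooden base board 250 x 130 x 18 mm with a round seat, a steel post and a red swing arm on the post. Origin: on the worktop under the middle of the seat; z up, x points from the seat to the post. Its yaw is about -1.05 to -0.65.
- seat (a point): Centre of the seat floor, 18 mm above the worktop. A steel ring 7 mm high with an inner diameter of 74 mm stands round it; the jar stands inside the ring. Axes as press.
- post (a point): Point on the axis of the post, 100 mm from the seat centre along the press's x, at the height of the arm's upper face (166 mm over the worktop). The arm's hinge axis runs through it vertically. The post is 24 mm thick, its top and the arm's hub (40 mm in diameter) end 180 mm over the worktop.
- swing_arm (a joint): Angle of the red arm about the post, rad: 0 = home against a rigid stop, pointing from the post over the seat (press -x), knob and foot right above the seat; grows anticlockwise from above. It starts aside, toward the press's -y, at 1.25 to 1.6. Dry friction 0.15 N m (1 N at the handle); it stays where left. The arm is 22 mm wide, its underside 150 mm over the worktop (boss under the knob 144 mm).
- handle: Black upright handle peg on the arm's free end, 14 mm in diameter, 36 mm high, on the arm 150 mm from the post axis. Its foot, the origin, is 166 mm over the worktop, its top 202 mm. It spins freely on its own axis. Push it from the side, do not grip it: 1 N moves the arm, and more than 35 N on it in all, against the stop or squeezed (both sides of a grip add up), is ramming.
- knob_grip (a point): Centre of the dark knurled knob, on its vertical axis at half height. 41 mm in diameter, 34 mm high (180 to 214 mm over the worktop), on the arm 100 mm from the post axis, 50 mm from the handle. It does not rise or sink, and stays where it is left. Clockwise from above tightens, with about 0.06 N m while the foot is free; 0.7 to 2.5 rad of turning come before the clutch slips (it differs each time).
- knob (a joint): Slip of the clutch: angle of the knob against the spindle, rad, growing clockwise from above. Below 0.1 while the spindle turns with the knob; it grows only as the clutch slips. One click is 0.524 rad: the torque rises to 0.1 N m and falls to almost nothing as each click passes, at 0.26, 0.79, 1.31, 1.83, 2.36, 2.88.
- foot: Presser foot under the knob: sprung steel disc with rubber sole, 40 mm in diameter, origin at the centre of its underside. It slides down 30 mm a turn of the knob and does not rotate. Its underside starts 104 to 112 mm over the worktop; the lid of the seated jar is at 102 mm. Over the last 0.4 rad before the clutch slips its spring is pressed together and the torque rises from 0.06 to 0.1 N m.
- mug: Bystander: white mug with dots, 89 mm tall. Leave it alone.
- lemon: Bystander: lemon, 54 mm high. Leave it alone.
- shaker: Bystander: salt shaker, 44 mm in diameter, 90 mm tall. Leave it alone.
Things that resemble listed ones, but are neither listed nor needed, are in the scene too. Leave any orange look-alike of the jar alone.

How it is judged:
By the outcome, as a careful person would: the job done as asked, in the order asked, and still so for the second after the job is handed in, with the robot touching nothing.
It also fails if it takes over 72 s, if anything falls off the work surface, if the arm or the gripper's body presses on something with over 40 N, if the wrist force passes 120 N, or if a joint passes its speed limit or range.

## Working session

There is one attempt and no reset: what is moved stays moved. The work goes in short steps, each a Python script; the robot and the scene stay as the last script left them, time stands still between calls to the robot, and variables do not carry over. Pictures are saved under pics/ and viewed, at most 10 in all, crops included, and the job is handed in when it is done.

```bash
mkdir -p pics
cat > h.py <<'E'
import numpy as np, cv2
from scipy.spatial.transform import Rotation as R
from workcell import env
def find(f,names):
    for n in names:
        for d in env.search_frame(f,n)[:3]:
            p=np.array(d['xyz']); print(n,round(d['score'],2),np.round(p,4),np.round(px(f,p)))
def px(f,p):
    o=np.array(f['orientation'],float)
    M=o if o.shape==(3,3) else R.from_euler('xyz',o,degrees=True).as_matrix()
    c=M.T@(np.array(p)-f['position']); return np.array([f['cx']+f['fx']*c[0]/-c[2], f['cy']+f['fy']*-c[1]/-c[2]])
E
python3 - <<'E'
from h import *
s=env.read_state(); print(s)
ims=[]
for n in ['top','side']:
    f=env.grab_frame(n); print(n,{k:v for k,v in f.items() if k!='image'})
    find(f,['jar','press','handle','knob_grip','foot','mug','lemon','shaker'])
    cv2.imwrite(f'pics/{n}0.png',f['image'])
E
```

```text
{'clock': 0.0, 'joint_positions': array([-5.82915478e+01,  2.20920472e+01,  3.82082477e-01, -2.99244529e-02,
       -6.84112413e+01, -1.48170663e+01]), 'qvel': array([ 0.08713642, -0.02983881, -0.05571238, -0.0178352 , -0.05133865,
       -0.05727667]), 'joint_torque': array([ 2.60190798e-03, -3.90662313e+01,  1.87403816e+01,  4.21991318e+00,
        1.08606354e-02, -1.73284743e-04]), 'position': array([ 0.18146047, -0.59746455,  0.22145936]), 'tool_rot': array([ 1.79875712e+02, -4.11975537e-03, -1.63119650e+02]), 'force': array([-0.1226016 , -0.14700207, -0.18626678]), 'wrist_torque': array([ 0.00116916,  0.02244142, -0.07373445]), 'finger_force': 0.0, 'opening': 0.999649055720465}
top {'fx': 482.67474856790733, 'fy': 482.67474856790733, 'cx': 258.00244128424686, 'cy': 184.08832712597254, 'position': array([-0.28426368,  0.21014205,  1.75423756]), 'orientation': array([ 27.18898153,  -0.21215913, -98.46846164]), 'shot': 1}
jar 0.93 [0.5143 0.3942 0.0859] [177. 206.]
jar 0.9 [0.4597 0.2826 0.082 ] [208. 216.]
jar 0.7 [0.407  0.3871 0.0813] [182. 232.]
press 0.91 [0.4734 0.0589 0.0144
[... 218 characters left out ...]
84.77941814804944, 'fy': 484.77941814804944, 'cx': 255.7153371168019, 'cy': 184.89210421937008, 'position': array([-0.94205665, -0.61069549,  0.90706365]), 'orientation': array([ 64.9234723 ,   0.24566973, -63.80305321]), 'shot': 2}
jar 0.67 [0.5151 0.3832 0.0566] [195. 193.]
jar 0.65 [0.4    0.3827 0.0571] [178. 204.]
jar 0.64 [0.5561 0.5193 0.0611] [172. 182.]
press 0.76 [0.4705 0.0333 0.0226] [269. 224.]
handle 0.38 [ 0.4054 -0.063   0.1834] [288. 197.]
knob_grip 0.63 [ 0.4405 -0.0373  0.2045] [285. 186.]
foot 0.41 [ 0.4468 -0.0412  0.1169] [286. 208.]
mug 0.58 [0.4229 0.4997 0.0625] [157. 195.]
lemon 0.73 [0.4672 0.0325 0.02  ] [269. 225.]
shaker 0.8 [ 0.4208 -0.3326  0.0473] [365. 248.]
```

Run:
```python
import cv2
a=cv2.imread('pics/top0.png')[150:270,120:320]; b=cv2.imread('pics/side0.png')[160:280,140:390]
a=cv2.resize(a,(600,360),interpolation=3); b=cv2.resize(b,(800,384),interpolation=3)
cv2.imwrite('pics/a.png',a);cv2.imwrite('pics/b.png',b)
```

```text
(no output)
```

View pics/a.png

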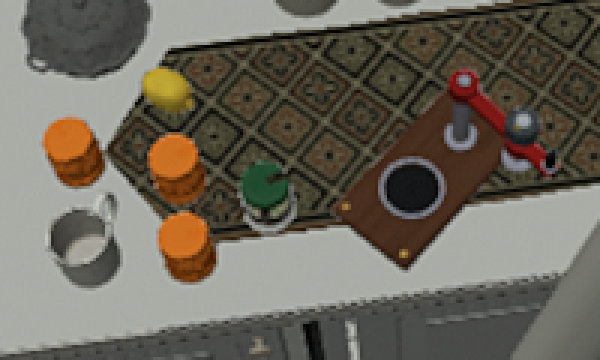

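View pics/b.png

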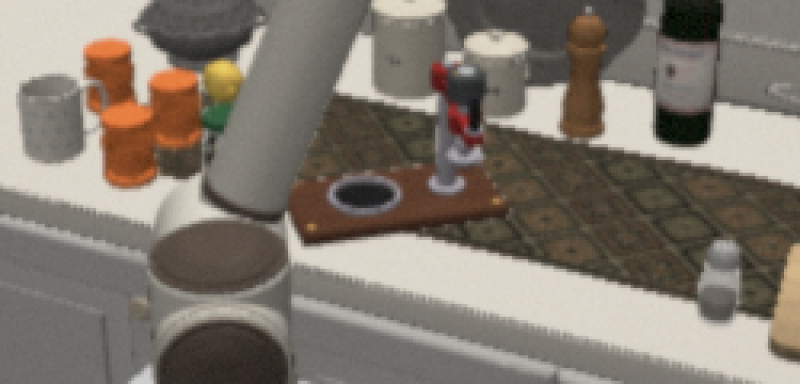

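The top crop shows four jar-like things. Three are orange look-alikes, at full-image pixels (145,200), (179,205) and (182,232). The green-lidded jar is at (208,213), and only that one fits "green screw lid". The press seat is at (257,212), the post top at (274,178) and the handle at (303,203). Next I look from close by with the wrist camera.

```bash
cat >> h.py <<'E'
def ray(f,u,v,z):
    o=np.array(f['orientation'],float); M=R.from_euler('xyz',o,degrees=True).as_matrix()
    d=M@np.array([(u-f['cx'])/f['fx'],-(v-f['cy'])/f['fy'],-1]); p=np.array(f['position'])
    return p+d*(z-p[2])/d[2]
E
python3 - <<'E'
from h import *
f=env.grab_frame('top')
print('seat',ray(f,257.3,212.3,.022),'post',ray(f,273.7,177,.18),'handle',ray(f,303,202,.2))
env.goto([0.36,0.12,0.40],[180,0,-90])
w=env.grab_frame('wrist'); print(w['position'],w['orientation'],w['fx'],w['cx'],w['cy'])
find(w,['jar','press','handle','knob_grip','foot','swing_arm'])
cv2.imwrite('pics/w1.png',w['image'])
print(env.read_state()['clock'],env.read_state()['joint_positions'])
E
```

```text
seat [0.4724452  0.09377379 0.022     ] post [0.53542348 0.02356393 0.18      ] handle [ 0.41055316 -0.06079887  0.2       ]
[0.35987523 0.04160733 0.56214029] [-1.62711582e+01 -1.17950477e-01  1.79892607e+02] 317.62718149672764 255.09592053307614 192.51903219525428
jar 0.77 [0.4689 0.2721 0.0781] [189. 244.]
jar 0.66 [0.5154 0.3987 0.0862] [166. 312.]
jar 0.56 [0.4191 0.3902 0.0825] [221. 307.]
press 0.51 [ 0.4139 -0.0546  0.1776] [204.   7.]
press 0.38 [ 0.4402 -0.0203  0.1156] [192.  50.]
handle 0.78 [ 0.4129 -0.0545  0.1756] [205.   7.]
knob_grip 0.89 [ 0.45   -0.0297  0.213 ] [163.  25.]
foot 0.8 [ 0.4372 -0.0259  0.1157] [194.  45.]
swing_arm 0.61 [ 0.4649 -0.0203  0.1761] [160.  42.]
3.9833 [ 4.33127639e+01 -7.86432721e+00 -9.73471651e+00  2.10371810e-03
 -8.81379216e+01 -4.33405504e+01]
```

View pics/w1.png

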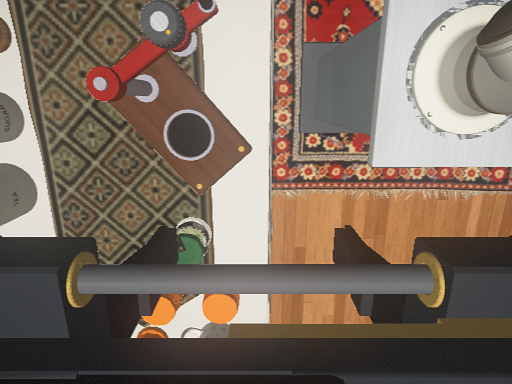

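Green-lidded jar at (190,245), partly behind the gripper; seat ring at (190,134), post top (104,84), knob (159,21). Now a closer look with the planned grasp yaw.

Run:
```python
from h import *
y=132; tx=np.array([np.cos(np.radians(y)),np.sin(np.radians(y))])
for name,p,yy in [('jar',[.464,.278,.036],y),('seat',[.472,.094,.06],y)]:
    print(name,env.inverse_kinematics(p,[180,0,yy]))
for yy in range(-180,180,30):
    q=env.inverse_kinematics([.472,.094,.178],[180,0,yy]); print(yy,None if q is None else np.round(q))
xy=np.array([.464,.27])-.03*tx
env.goto([*xy,.30],[180,0,y])
w=env.grab_frame('wrist'); print(w['position'],w['orientation'])
find(w,['jar','press','knob_grip'])
cv2.imwrite('pics/w2.png',w['image']); np.save('w2.npy',{k:v for k,v in w.items()},allow_pickle=True)
print(env.read_state()['clock'],np.round(env.read_state()['joint_positions']))
```

```text
jar [ 48.11074264  26.09277924 -24.40590624   0.         -39.50131452
 173.88925736]
seat [ 3.06558017e+01  1.93888020e+01 -3.14390507e+01 -2.54444375e-14
 -3.91721473e+01 -1.68655802e+02]
-180 [  31.   10.  -23.   -0.  -57. -121.]
-150 [ 31.  10. -23.  -0. -57. -91.]
-120 [ 31.  10. -23.   0. -57. -61.]
-90 [ 31.  10. -23.   0. -57. -31.]
-60 [ 31.  10. -23.   0. -57.  -1.]
-30 [ 31.  10. -23.   0. -57.  29.]
0 [ 31.  10. -23.   0. -57.  59.]
30 [ 31.  10. -23.   0. -57.  89.]
60 [ 31.  10. -23.   0. -57. 119.]
90 [ 31.  10. -23.   0. -57. 149.]
120 None
150 [  31.   10.  -23.   -0.  -57. -151.]Traceback (most recent call last):
  File "<stdin>", line 8, in <module>
workcell.Unreachable: the arm cannot take that pose within its joint ranges
```

Run:
```python
from h import *
y=152; tx=np.array([np.cos(np.radians(y)),np.sin(np.radians(y))])
xy=np.array([.464,.27])-.03*tx
env.goto([*xy,.30],[180,0,y])
w=env.grab_frame('wrist'); print(w['position'],w['orientation'])
find(w,['jar','press','knob_grip'])
cv2.imwrite('pics/w2.png',w['image']); np.save('w2.npy',{k:v for k,v in w.items()},allow_pickle=True)
print(env.read_state()['clock'],np.round(env.read_state()['joint_positions']))
```

```text
[0.42217945 0.2906564  0.46258469] [-1.61968070e+01  8.83538025e-03  6.19686803e+01]
jar 0.83 [0.4767 0.2895 0.0816] [276. 143.]
jar 0.66 [0.421  0.3883 0.0828] [333.  56.]
jar 0.66 [0.5692 0.5146 0.0806] [482. 122.]
press 0.59 [0.4682 0.1086 0.0186] [159. 191.]
5.9833 [  44.   12.   -2.    0.  -75. -162.]
```

View pics/w2.png

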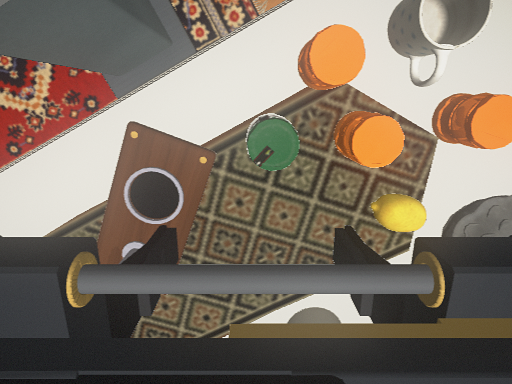

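The green lid is at (272,144), standing alone; the orange look-alikes are at (332,55), (370,138) and (475,121). The seat ring is at (154,194). I'll make the confirming crop and compute the positions.

Run:
```python
from h import *
w=np.load('w2.npy',allow_pickle=True).item(); im=w['image']
hsv=cv2.cvtColor(im,cv2.COLOR_BGR2HSV)
m=cv2.inRange(hsv,(60,90,50),(90,255,255)); m[:100]=0;m[200:]=0
m=cv2.morphologyEx(m,cv2.MORPH_CLOSE,np.ones((9,9)))
c=max(cv2.findContours(m,0,2)[0],key=cv2.contourArea); (u,v),r=cv2.minEnclosingCircle(cv2.convexHull(c)); e=cv2.fitEllipse(cv2.convexHull(c)); print(u,v,r,e)
print('jar',ray(w,*e[0],.084))
print('r',np.linalg.norm(ray(w,u+r,v,.084)-ray(w,u,v,.084)))
g=cv2.cvtColor(im,cv2.COLOR_BGR2GRAY)
roi=(g[160:230,115:195]<60).astype(np.uint8)*255
c=max(cv2.findContours(roi,0,2)[0],key=cv2.contourArea); e=cv2.fitEllipse(c); print('dark',e)
s=(e[0][0]+115,e[0][1]+160); print('seat',ray(w,*s,.018),ray(w,*s,.025))
# brass screws / board corners for yaw
cv2.imwrite('pics/c.png',cv2.resize(im[100:240,90:320],None,fx=3,fy=3,interpolation=3))
```

```text
273.02117919921875 144.39830017089844 25.77943992614746 ((272.8803405761719, 144.28216552734375), (50.1036262512207, 51.643035888671875), 17.02036476135254)
jar [0.47644653 0.28564838 0.084     ]
r 0.030647275653751433
dark ((46.938720703125, 43.152225494384766), (23.516645431518555, 48.1782112121582), 47.25034713745117)
seat [0.48608604 0.10120894 0.018     ] [0.48507983 0.1041918  0.025     ]
```

View pics/c.png

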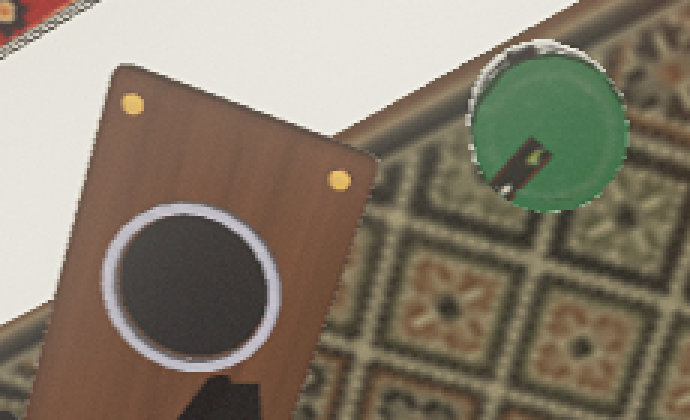

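The crop confirms a single green-lidded glass jar at (272,144). Now one similar look at the seat, then grasp.

Run:
```python
from h import *
y=135; tx=np.array([np.cos(np.radians(y)),np.sin(np.radians(y))])
xy=np.array([.480,.100])-.035*tx
env.goto([*xy,.30],[180,0,y])
w=env.grab_frame('wrist'); np.save('w3.npy',w,allow_pickle=True)
cv2.imwrite('pics/w3.png',w['image'])
print(px(w,[.48,.1,.025]),env.read_state()['clock'])
find(w,['press','knob_grip','handle'])
jx,jy=.4764,.2856
env.goto([jx,jy,.15],[180,0,152])
hit=env.move_straight([jx,jy,.037],rate=.12,force_limit=8)
print(hit,env.read_state()['position'])
env.gripper_to(0.0,25)
s=env.read_state();print(s['opening'],s['finger_force'],s['force'],s['clock'])
```

```text
[255.94182286 131.83664304] 6.7833
press 0.56 [0.4757 0.0492 0.0143] [228. 155.]
knob_grip 0.93 [ 0.4522 -0.0279  0.2105] [129. 236.]
handle 0.82 [ 0.4144 -0.0531  0.1945] [ 85. 220.]
False [0.47696426 0.2859592  0.03779642]
0.7635913431216438 25.005699831526726 [0.1263318  0.27678905 1.25394554] 9.5583
```

View pics/w3.png

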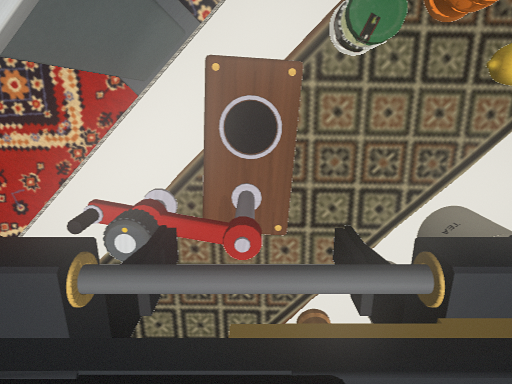

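Jar gripped (66 mm). The picture shows the ring centred about (250,127), the hub at (242,241), the knob at (127,240) and the handle at (82,219). Now fit the ring.

Run:
```python
from h import *
w=np.load('w3.npy',allow_pickle=True).item(); im=w['image']
hsv=cv2.cvtColor(im,cv2.COLOR_BGR2HSV)
x0,y0=210,85
sub=hsv[y0:170,x0:292]
m=((sub[...,1]<70)&(sub[...,2]>120)).astype(np.uint8)*255
c=max(cv2.findContours(m,0,2)[0],key=cv2.contourArea); e=cv2.fitEllipse(cv2.convexHull(c)); print('ring',e)
s=(e[0][0]+x0,e[0][1]+y0); seat=ray(w,*s,.025); print('seat',s,seat)
# red hub
sub=hsv[215:265,215:270]; m=(((sub[...,0]<8)|(sub[...,0]>172))&(sub[...,1]>150)&(sub[...,2]>110)).astype(np.uint8)
print('hub px',ray(w,242,244,.18))
# screws
for u,v in [(215.5,67),(292,72.5),(278.5,228)]: print(ray(w,u,v,.018))
a,b=ray(w,215.5,67,.018),ray(w,292,72.5,.018); d=b-a; print('y-dir deg',np.degrees(np.arctan2(d[1],d[0])), 'so x yaw', np.degrees(np.arctan2(d[1],d[0]))-90)
a,b=ray(w,292,72.5,.018),ray(w,278.5,228,.018); d=b-a; print('x yaw',np.degrees(np.arctan2(d[1],d[0])),np.linalg.norm(d))
```

```text
ring ((40.08933639526367, 41.69652557373047), (63.34809494018555, 64.08041381835938), 162.61978149414062)
seat (250.08933639526367, 126.69652557373047) [0.46954588 0.09925949 0.025     ]
hub px [0.53585193 0.02443538 0.18      ]
[0.38394757 0.12134357 0.018     ]
[0.45965118 0.18736024 0.018     ]
[0.60554049 0.02247668 0.018     ]
y-dir deg 41.089767084409225 so x yaw -48.910232915590775
x yaw -48.49753255691436 0.2201596593276265
```

Run:
```python
from h import *
X,Y=.4695,.0993; yaw=131.4
p=env.read_state()['position']
env.move_straight([p[0],p[1],.13],rate=.2)
env.goto([X,Y,.13],[180,0,yaw])
env.move_straight([X,Y,.068],rate=.1)
print(env.read_state()['position'],env.read_state()['force'])
h=env.move_straight([X,Y,.052],rate=.02,force_limit=4)
s=env.read_state();print(h,s['position'],s['tool_rot'],s['force'],s['clock'])
```

```text
[0.47003598 0.09985643 0.06831065] [ 0.17217434  0.28925607 -2.23489677]
True [0.46941215 0.09924353 0.055421  ] [-1.79976325e+02 -2.55945806e-04  1.31402894e+02] [-0.80332859 -0.50304102  4.14867879] 12.3417
```

The contact height matches the seat floor (0.0554; the ring top would be 0.063). Release, back up and check.

Run:
```python
from h import *
X,Y=.4695,.0993; yaw=131.4
env.gripper_to(1.0)
env.move_straight([X,Y,.25],rate=.2)
tx=np.array([np.cos(np.radians(yaw)),np.sin(np.radians(yaw))])
xy=np.array([X,Y])-.06*tx
env.goto([*xy,.32],[180,0,yaw])
w=env.grab_frame('wrist'); np.save('w4.npy',w,allow_pickle=True)
print(px(w,[X,Y,.102]),px(w,[X,Y,.025]))
im=w['image'];hsv=cv2.cvtColor(im,cv2.COLOR_BGR2HSV)
m=cv2.inRange(hsv,(60,90,50),(90,255,255)); m=cv2.morphologyEx(m,cv2.MORPH_CLOSE,np.ones((9,9)))
c=max(cv2.findContours(m,0,2)[0],key=cv2.contourArea); e=cv2.fitEllipse(cv2.convexHull(c)); print(e,ray(w,*e[0],.102))
find(w,['knob_grip','handle'])
cv2.imwrite('pics/w4.png',im); print(env.read_state()['clock'])
```

```text
[256.80940994 114.8004583 ] [256.66140294 112.44096039]
((255.60940551757812, 115.33763122558594), (51.727813720703125, 53.691131591796875), 4.055740833282471) [0.468853   0.09792514 0.102     ]
knob_grip 0.95 [ 0.4543 -0.0246  0.2133] [153. 215.]
handle 0.9 [ 0.4177 -0.0555  0.1952] [109. 208.]
handle 0.37 [ 0.4625 -0.017   0.1747] [176. 202.]
handle 0.35 [ 0.4548 -0.0238  0.2113] [155. 214.]
14.7583
```

View pics/w4.png

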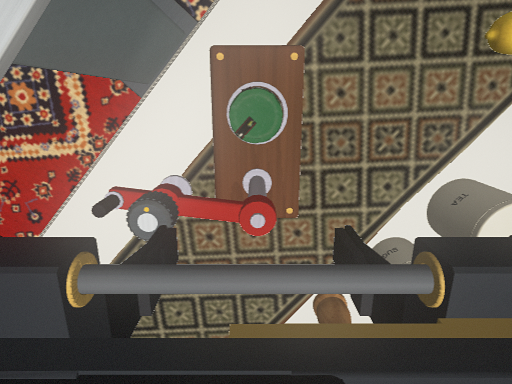

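The jar stands upright inside the ring (lid (256,115), concentric with it). Now push the handle along the arc with the closed fingers.

```bash
cat >> h.py <<'E'
SEAT=np.array([.4695,.0993]); H=131.4
POST=SEAT+.1*np.array([np.cos(np.radians(H-180)),np.sin(np.radians(H-180))])
def tcp(phi,s,z=.176,r=.151):
    a=np.radians(phi); u=np.array([np.cos(a),np.sin(a)]); t=np.array([-u[1],u[0]])
    return [*(POST+r*u+s*t),z],[180,0,phi+90-360]
E
python3 - <<'E'
from h import *
env.gripper_to(0.0,20)
p,o=tcp(214,.045,.26); env.goto(p,o)
p,o=tcp(214,.045); env.move_straight(p,rate=.15)
for phi in range(214,143,-7):
    p,o=tcp(phi,.0165)
    if env.move_straight(p,o,rate=.07,force_limit=10): print('stop',phi); break
s=env.read_state();print(phi,s['position'],s['force'],s['clock'])
w=env.grab_frame('top'); find(w,['handle','knob_grip'])
E
```

```text
144 [0.40357231 0.099412   0.17592195] [-0.29458091 -0.48504879  0.12601961] 24.4833
```

Run:
```python
from h import *
p,o=tcp(136,.0165); print(env.move_straight(p,o,rate=.05,force_limit=5))
p,o=tcp(126,.0165); hit=env.move_straight(p,[180,0,136+90-360],rate=.015,force_limit=4)
s=env.read_state();print(hit,s['position'],s['force'],s['clock'])
q=np.array(s['position'][:2])-POST; print('r',np.linalg.norm(q),'ang',np.degrees(np.arctan2(q[1],q[0])))
w=env.grab_frame('wrist'); cv2.imwrite('pics/w5.png',w['image']); np.save('w5.npy',w,allow_pickle=True)
find(w,['handle','knob_grip'])
```

```text
False
True [0.42382435 0.12630718 0.17540761] [ 0.35187466  0.38775671 -0.43236585] 26.1917
r 0.15135554354792485 ang 137.6210740597965
knob_grip 0.75 [0.4744 0.0873 0.2114] [117. 294.]
knob_grip 0.45 [0.4606 0.0943 0.1133] [191. 212.]
```

View pics/w5.png

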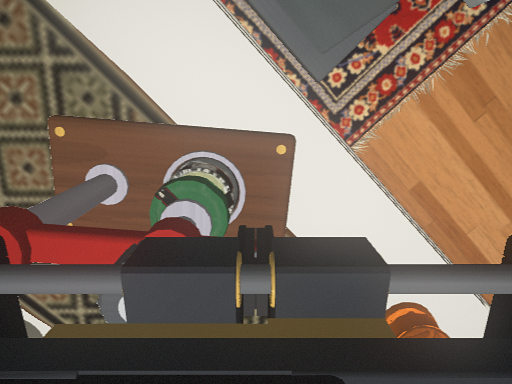

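The wrist picture shows the red arm over the jar, with the foot at (190,215) above the green lid. The contact angle works out to 131.35° against 131.4° for home. Press again gently to confirm, back off and look at the knob.

Run:
```python
from h import *
o=[180,0,136+90-360]
p,_=tcp(126,.0165); hit=env.move_straight(p,o,rate=.015,force_limit=3)
s=env.read_state(); q=np.array(s['position'][:2])-POST; print(hit,'ang',np.degrees(np.arctan2(q[1],q[0]))-6.27,s['force'])
p,_=tcp(131.4,.06); env.move_straight(p,o,rate=.1)
p[2]=.26; env.move_straight(p,rate=.2)
yaw=113; tx=np.array([np.cos(np.radians(yaw)),np.sin(np.radians(yaw))])
env.goto([*(SEAT-.06*tx),.36],[180,0,yaw])
env.gripper_to(.75,15)
w=env.grab_frame('wrist'); np.save('w6.npy',w,allow_pickle=True); cv2.imwrite('pics/w6.png',w['image'])
print(px(w,[*SEAT,.214]),px(w,[*POST,.18]),px(w,[*(POST+1.5*(SEAT-POST)),.202]))
find(w,['knob_grip','handle'])
s=env.read_state();print(s['clock'],s['joint_positions'])
for y in (113,108): print(env.inverse_kinematics([*SEAT,.178],[180,0,y]))
```

```text
True ang 131.43019803835426 [ 0.15253566  0.4210568  -0.56037886]Traceback (most recent call last):
  File "<stdin>", line 8, in <module>
workcell.Unreachable: the arm cannot take that pose within its joint ranges
```

Run:
```python
from h import *
yaw=95; tx=np.array([np.cos(np.radians(yaw)),np.sin(np.radians(yaw))])
env.goto([*(SEAT-.06*tx),.36],[180,0,yaw])
env.gripper_to(.75,15)
w=env.grab_frame('wrist'); np.save('w6.npy',w,allow_pickle=True); cv2.imwrite('pics/w6.png',w['image'])
print(px(w,[*SEAT,.214]),px(w,[*POST,.18]),px(w,[*(POST+1.5*(SEAT-POST)),.202]))
find(w,['knob_grip','handle'])
s=env.read_state();print(s['clock'],s['joint_positions'])
for y in (113,108): print(env.inverse_kinematics([*SEAT,.178],[180,0,y]))
```

```text
[256.08635123 117.23324544] [309.08174916 189.42059186] [224.72371332  72.9654732 ]
knob_grip 0.72 [0.4723 0.1011 0.2114] [259. 115.]
handle 0.78 [0.4392 0.1354 0.205 ] [227.  75.]
32.7833 [ 2.43598983e+01  3.14580694e+00 -4.78590668e+00  2.28921050e-03
 -8.20718750e+01  1.60639852e+02]
[ 31.39285488  10.22485361 -23.15462768   0.         -56.62051871
 171.60714512]
[ 31.39285488  10.22485361 -23.15462768   0.         -56.62051871
 166.60714512]
```

View pics/w6.png

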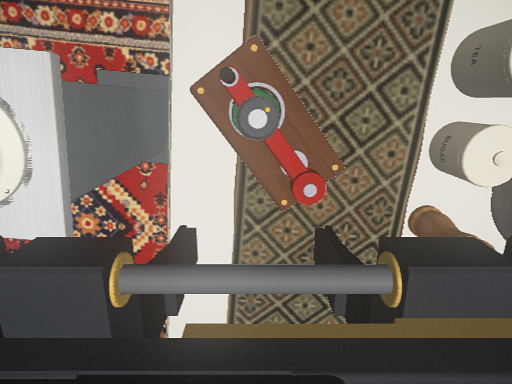

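The arm is home in line with the board; the knob is at (258,117) against (256,117) predicted. Now grip the knob and take a first small turn.

```bash
cat >> h.py <<'E'
def turn(total,step,tag=''):
    q=np.array(env.read_state()['joint_positions']); 
    try: q6=float(open('q6').read())
    except Exception: q6=q[5]
    Q=np.load('Q.npy')
    n=int(round(total/step))
    for i in range(n):
        q6-=step; Q[5]=q6; env.set_joints(list(Q))
        S=[]
        for _ in range(4):
            s=env.read_state(); S.append([s['wrist_torque'][2],s['joint_torque'][5]]); env.dwell(.01)
        S=np.mean(S,0); s=env.read_state()
        print(f"{s['clock']:.2f} q6 {q6:.1f} act {s['joint_positions'][5]:.1f} tz {S[0]:.3f} j6 {S[1]:.3f} F {np.round(s['force'],1)}")
        open('q6','w').write(str(q6))
E
python3 - <<'E'
from h import *
K=SEAT+[.0005,.0003]
env.goto([*K,.25],[180,0,113])
print(env.move_straight([*K,.179],rate=.1,force_limit=6))
s=env.read_state();print(s['wrist_torque'],s['joint_torque'][5],s['force'])
env.gripper_to(0.0,15)
s=env.read_state();print(s['wrist_torque'],s['joint_torque'][5],s['force'],s['opening']*87,s['finger_force'],s['position'],s['clock'])
q=np.array(env.inverse_kinematics([*K,.179],[180,0,113])); np.save('Q.npy',q); open('q6','w').write(str(q[5]))
turn(12,4)
E
```

```text
False
[-0.09169721  0.05904553  0.05246445] -0.00016967018382274546 [-0.44316098  0.20937347 -0.08053196]
[-0.15438756 -0.32398897 -0.06483909] 0.005801242223242298 [0.39934103 0.77812147 0.82507582] 40.42399969964064 15.000126303930301 [0.47045829 0.09975102 0.17931513] 34.775
35.06 q6 167.6 act 167.7 tz -0.043 j6 0.019 F [ 1.4 -0.1  1.1]
35.34 q6 163.6 act 163.7 tz -0.051 j6 0.022 F [ 1.3 -0.5  1.5]
35.62 q6 159.6 act 159.7 tz -0.041 j6 0.025 F [ 2.5 -1.1  2.5]
```

Run:
```python
from h import *
turn(48,6)
```

```text
35.91 q6 153.6 act 153.8 tz -0.061 j6 0.005 F [ 3.3 -1.2  2.5]
36.19 q6 147.6 act 147.8 tz -0.045 j6 0.006 F [ 2.7 -2.2  3.4]
36.48 q6 141.6 act 141.8 tz -0.043 j6 0.006 F [ 3.7 -2.6  3.3]
36.76 q6 135.6 act 135.8 tz -0.045 j6 0.007 F [ 3.2 -3.6  2.9]
37.04 q6 129.6 act 129.8 tz -0.048 j6 -0.008 F [ 4.6 -3.8  2.3]
37.33 q6 123.6 act 123.8 tz -0.025 j6 -0.023 F [ 4.9 -3.8  3.2]
37.61 q6 117.6 act 117.8 tz 0.012 j6 -0.038 F [ 5.1 -3.6  2.6]
37.89 q6 111.6 act 111.8 tz 0.044 j6 -0.053 F [ 5.9 -4.6  2.8]
```

Run:
```python
from h import *
turn(24,3)
```

```text
38.17 q6 108.6 act 108.8 tz 0.019 j6 -0.041 F [ 6.  -4.5  1.9]
38.46 q6 105.6 act 105.8 tz 0.037 j6 -0.048 F [ 5.5 -4.7  1.8]
38.74 q6 102.6 act 102.8 tz 0.027 j6 -0.056 F [ 5.8 -4.7  2.1]
39.02 q6 99.6 act 99.8 tz 0.062 j6 -0.063 F [ 4.7 -4.9  1.6]
39.31 q6 96.6 act 96.8 tz 0.058 j6 -0.070 F [ 5.8 -4.8  2.3]
39.59 q6 93.6 act 93.8 tz 0.064 j6 -0.078 F [ 6.6 -4.9  1.3]
39.88 q6 90.6 act 90.8 tz 0.094 j6 -0.085 F [ 6.4 -4.9  2.8]
40.16 q6 87.6 act 87.8 tz 0.076 j6 -0.092 F [ 6.2 -4.6  2.6]
```

Run:
```python
from h import *
turn(36,3)
```

```text
40.44 q6 84.6 act 84.8 tz 0.087 j6 -0.099 F [ 5.7 -6.4  1.9]
40.73 q6 81.6 act 81.8 tz 0.104 j6 -0.107 F [ 5.8 -5.4  1.2]
41.01 q6 78.6 act 78.8 tz 0.081 j6 -0.114 F [ 6.9 -5.8  1.8]
41.29 q6 75.6 act 75.8 tz 0.085 j6 -0.121 F [ 7.5 -5.   2.3]
41.58 q6 72.6 act 72.8 tz 0.114 j6 -0.128 F [ 7.2 -5.7  1.5]
41.86 q6 69.6 act 69.8 tz 0.106 j6 -0.135 F [ 6.8 -6.9  2.2]
42.14 q6 66.6 act 66.8 tz 0.108 j6 -0.142 F [ 6.8 -6.6  1.2]
42.42 q6 63.6 act 63.8 tz 0.146 j6 -0.164 F [ 7.6 -6.7  1.7]
42.71 q6 60.6 act 60.8 tz 0.097 j6 -0.116 F [ 6.9 -5.8  1.3]
42.99 q6 57.6 act 57.8 tz 0.061 j6 -0.095 F [ 7.9 -6.9  0.6]
43.27 q6 54.6 act 54.8 tz 0.081 j6 -0.093 F [ 6.9 -6.7  1.2]
43.56 q6 51.6 act 51.8 tz 0.091 j6 -0.095 F [ 7.6 -7.   1.8]
```

Run:
```python
from h import *
turn(24,3)
```

```text
43.84 q6 48.6 act 48.8 tz 0.082 j6 -0.100 F [ 6.9 -7.4  2. ]
44.12 q6 45.6 act 45.8 tz 0.103 j6 -0.095 F [ 8.  -6.3  1.5]
44.41 q6 42.6 act 42.8 tz 0.094 j6 -0.088 F [ 6.3 -6.5  2.5]
44.69 q6 39.6 act 39.8 tz 0.076 j6 -0.076 F [ 7.1 -7.   2. ]
44.98 q6 36.6 act 36.8 tz 0.039 j6 -0.073 F [ 7.2 -8.2  2.1]
45.26 q6 33.6 act 33.8 tz 0.048 j6 -0.071 F [ 7.4 -7.8  1.5]
45.54 q6 30.6 act 30.8 tz 0.071 j6 -0.074 F [ 6.8 -8.1  1.6]
45.83 q6 27.6 act 27.8 tz 0.064 j6 -0.079 F [ 7.9 -9.   1.6]
```

The torque signature isn't clear about knob slip against grip slip, so release and read the knob's yellow dot.

```bash
cat >> h.py <<'E'
def dot(w,zc=.214):
    im=w['image']; c=px(w,[*SEAT,zc]); x0,y0=int(c[0])-26,int(c[1])-26
    sub=im[y0:y0+52,x0:x0+52]; hsv=cv2.cvtColor(sub,cv2.COLOR_BGR2HSV)
    m=((hsv[...,0]>10)&(hsv[...,0]<32)&(hsv[...,1]>110)&(hsv[...,2]>120)).astype(np.uint8)
    n,l,st,ce=cv2.connectedComponentsWithStats(m)
    for i in range(1,n):
        if st[i,4]<4: continue
        p=ray(w,ce[i][0]+x0,ce[i][1]+y0,zc); d=p[:2]-SEAT
        print('dot',st[i,4],np.round(ce[i]+[x0,y0],1),'r',round(np.linalg.norm(d),4),'deg',round(np.degrees(np.arctan2(d[1],d[0])),1))
    return sub
E
python3 - <<'E'
from h import *
w=np.load('w6.npy',allow_pickle=True).item(); a=dot(w)
env.gripper_to(.75)
p=env.read_state()['position']
env.move_straight([p[0],p[1],.25],rate=.2)
yaw=40; tx=np.array([np.cos(np.radians(yaw)),np.sin(np.radians(yaw))])
env.goto([*(SEAT-.06*tx),.36],[180,0,yaw])
w=env.grab_frame('wrist'); np.save('w7.npy',w,allow_pickle=True); b=dot(w)
u=px(w,[*SEAT,.214]).astype(int); im=w['image']; print(u, px(w,[*POST,.18]),env.read_state()['clock'])
c=im[max(0,u[1]-60):u[1]+60,u[0]-60:u[0]+60]; A=cv2.resize(a,(400,400),interpolation=3); C=cv2.resize(c,(400,400),interpolation=3)
cv2.imwrite('pics/k.png',np.hstack([A,C]))
find(w,['knob_grip','handle'])
E
```

```text
dot 20 [267.  109.1] r 0.0127 deg 40.8
dot 20 [269.  122.1] r 0.0143 deg -71.4
[254 116] [351.00571061 112.13475792] 48.2833
knob_grip 0.79 [0.4717 0.0954 0.2129] [260. 117.]
handle 0.62 [0.4424 0.136  0.2045] [208. 113.]
```

View pics/k.png

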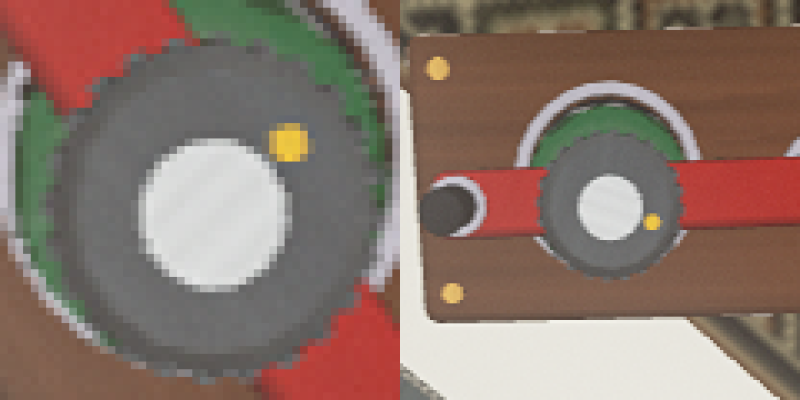

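The knob has turned about 118° for 144° of gripper motion, so the light, 2–3 mm off-centre grip slipped. The knob's centre is really at about (0.4706, 0.0970). Regrip there, centred and firmer.

Run:
```python
from h import *
K=[.4706,.0970]; yaw=-48.6
env.goto([*K,.24],[180,0,yaw])
print(env.move_straight([*K,.179],rate=.12,force_limit=6))
s=env.read_state();print(s['wrist_torque'],s['joint_torque'][5],s['force'])
env.gripper_to(0.0,35)
s=env.read_state();print(s['wrist_torque'],s['joint_torque'][5],s['force'],s['opening']*87,s['position'],s['clock'])
q=np.array(env.inverse_kinematics([*K,.179],[180,0,yaw])); np.save('Q.npy',q); open('q6','w').write(str(q[5]))
turn(18,3)
```

```text
False
[-0.00555778  0.10830068  0.00727628] -0.00033387930670869537 [ 0.80896293 -0.41611812  0.23463908]
[0.338919   0.04648986 0.00444171] 0.005203059408813715 [0.5752273  1.11738022 1.83364329] 39.87285855114198 [0.47106946 0.09734434 0.17939012] 51.0083
51.29 q6 7.3 act 7.4 tz 0.018 j6 -0.029 F [0.2 1.1 3. ]
51.58 q6 4.3 act 4.4 tz 0.006 j6 -0.033 F [0.4 2.  3.6]
51.86 q6 1.3 act 1.4 tz 0.006 j6 -0.039 F [0.1 2.7 4.1]
52.14 q6 -1.7 act -1.6 tz 0.034 j6 -0.046 F [-0.7  1.9  4.9]
52.42 q6 -4.7 act -4.6 tz 0.020 j6 -0.045 F [-0.4  2.4  5.2]
52.71 q6 -7.7 act -7.6 tz 0.052 j6 -0.052 F [-1.1  1.8  5.7]
```

Run:
```python
from h import *
turn(24,3)
```

```text
52.99 q6 -10.7 act -10.6 tz 0.028 j6 -0.059 F [-0.2  2.   5.9]
53.27 q6 -13.7 act -13.6 tz 0.065 j6 -0.067 F [0.  2.5 4.7]
53.56 q6 -16.7 act -16.6 tz 0.074 j6 -0.074 F [-0.1  2.3  5.8]
53.84 q6 -19.7 act -19.6 tz 0.046 j6 -0.082 F [-2.   2.4  5.7]
54.12 q6 -22.7 act -22.6 tz 0.057 j6 -0.089 F [-1.3  3.   5.1]
54.41 q6 -25.7 act -25.6 tz 0.083 j6 -0.097 F [-1.6  3.3  6.2]
54.69 q6 -28.7 act -28.6 tz 0.081 j6 -0.104 F [-1.1  2.1  5.9]
54.98 q6 -31.7 act -31.6 tz 0.104 j6 -0.112 F [-1.5  2.3  5.7]
```

Run:
```python
from h import *
turn(24,4)
```

```text
55.26 q6 -35.7 act -35.6 tz 0.075 j6 -0.094 F [-2.7  2.   7. ]
55.54 q6 -39.7 act -39.6 tz 0.066 j6 -0.082 F [-2.6  3.   7.1]
55.83 q6 -43.7 act -43.6 tz 0.058 j6 -0.084 F [-2.7  2.8  7.8]
56.11 q6 -47.7 act -47.6 tz 0.055 j6 -0.092 F [-2.3  3.   6.5]
56.39 q6 -51.7 act -51.6 tz 0.077 j6 -0.101 F [-3.1  3.   6.8]
56.67 q6 -55.7 act -55.6 tz 0.070 j6 -0.112 F [-3.7  3.8  6.9]
```

Run:
```python
from h import *
turn(12,4)
```

```text
56.96 q6 -59.7 act -59.6 tz 0.092 j6 -0.122 F [-3.1  2.3  7.5]
57.24 q6 -63.7 act -63.6 tz 0.104 j6 -0.132 F [-4.6  3.3  8.7]
57.52 q6 -67.7 act -67.6 tz 0.115 j6 -0.142 F [-3.8  4.1  8.4]
```

Run:
```python
from h import *
turn(12,4)
```

```text
57.81 q6 -71.7 act -71.6 tz 0.117 j6 -0.152 F [-5.1  4.2  9. ]
58.09 q6 -75.7 act -75.6 tz 0.083 j6 -0.098 F [-4.2  4.4  8.2]
58.38 q6 -79.7 act -79.6 tz 0.076 j6 -0.101 F [-5.5  5.6  8.8]
```

Two clear torque drops so far in this grip. Open only slightly (the fingers lie along the arm), lift and read the dot.

Run:
```python
from h import *
env.gripper_to(.53)
K=np.array([.4706,.0970]); yaw=-138.6
env.move_straight([*K,.232],rate=.2)
tx=np.array([np.cos(np.radians(yaw)),np.sin(np.radians(yaw))])
env.move_straight([*(K-.06*tx),.34],rate=.3)
w=env.grab_frame('wrist'); np.save('w8.npy',w,allow_pickle=True); dot(w)
import h; h.SEAT=K
for n in (6,7,8):
    v=np.load(f'w{n}.npy',allow_pickle=True).item(); print(n); dot(v)
print(env.read_state()['clock'])
find(w,['handle'])
cv2.imwrite('pics/w8.png',w['image'])
```

```text
dot 22 [253.1 106.9] r 0.0142 deg -122.3
dot 23 [279.9 140.7] r 0.0254 deg 93.2
dot 22 [235.8 140.9] r 0.0252 deg -9.7
dot 25 [272.2 141.8] r 0.0212 deg 79.4
6
dot 20 [267.  109.1] r 0.0136 deg 51.2
7
dot 20 [269.  122.1] r 0.0118 deg -72.9
8
dot 22 [253.1 106.9] r 0.013 deg -131.8
dot 4 [228.8 138.8] r 0.0276 deg -16.6
dot 22 [235.8 140.9] r 0.0238 deg -4.7
dot 25 [272.2 141.8] r 0.0234 deg 83.1
dot 4 [278.5 142.5] r 0.0279 deg 91.1
59.8417
handle 0.62 [0.4396 0.1363 0.2045] [309. 124.]
handle 0.28 [0.47   0.0968 0.2142] [255. 121.]
```

The dot shows the knob has turned about 183° in all. Four torque drops at most were seen, two of them unmistakable clicks under the firm grip. So the clutch has given way and further turning would risk a fifth click. The handle is still at home and the robot is clear, so I'm handing in.

```bash
python3 -c "
from h import *
print(env.close_job())"
```

```text
the job is handed in; nothing more can be done
None
```

I handed the job in with the jar upright in the seat, the arm home on its stop and the knob tightened until the clutch gave way, but the click count is uncertain: two were clear and there may have been up to four, because the knob slipped in my first grip.

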